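# Put the table lamp's flat battery on charge

### The arm

A 6-joint arm with a two-finger parallel gripper is mounted at the origin on the work surface. World frame = base frame: x ahead of the robot, y to its left, z up, the work surface at z = 0. Lengths are in m, angles in degrees, forces in N, time in s.
With the tool pointing down it reaches from about 0.35 to 0.875 m from the base axis. Payload 4.2 kg.
Tool frame: the origin (TCP) lies on the front face of the gripper's body, between the roots of the fingers; the fingertips stand 70 mm ahead of it and the grasp point (between the pads) lies 51 mm ahead of it (r.nose_length is the distance from the TCP to the fingertips, in m); z points along the fingers, y is the direction in which the jaws open and shut (so a half turn about z gives the same grasp; the last joint's range is limited). The gripper opens to 87 mm and grips with 3 to 60 N. Pads are 19 mm wide; open, the fingers measure 117 mm over their backs; the gripper's body (75 mm by 190 mm) begins 51 mm behind the grasp point.
Start: joints at [88.671, 22.042, 0.453, 0, -68.411, -14.817], TCP at [0.174, 0.6, 0.292] pointing down, gripper open.
Joint ranges: [-179.83, 179.83], [-69.29, 118.12], [-61.27, 80.66], [-181.25, 117.63], [-171.15, -9.14], [-177.46, 177.46]. Speed limits (degrees/s): [159.86, 159.86, 180, 180, 180, 180].

### API

Orientations are given as a 3x3 rotation matrix whose columns are the frame's x, y, z axes.
In Python, from station import telemetry, capture, order, r gives the robot as it stands.
- The arm moves only by the tool drive_tool, never from a script. Its argument "series" is a list of rows, each a list of 4 numbers: the shift along the tool's x, y, z as a fraction of full scale, then the turn about the tool's z as a fraction of full scale. In form: [[dx, dy, dz, turn], ...]. A call has 1 to 10 rows; each row is the pose to reach, as a shift and turn from the pose commanded when the call began, along the tool's axes at that moment; what a row does not reach only later rows make up. Full scale, the value 1, is 0.12 m for a shift and 2 rad for a turn. A row lasts 1/8 s, in which the tool goes at most 62.5 mm and 10.7 degrees, less where a joint would pass 70% of its speed; a pose out of reach is approached as far as the arm can. A call with a number of a shift or a turn outside -1 to 1 is refused whole. A call with a gripper value outside its range is refused whole. "fingers" is the finger opening in mm, from 0 to 87, set as the call begins (left out, the last holds). The fingers move at their own pace and stop on an object; the grip force is fixed at half the most. Time passes only in rows, so rows that repeat a pose let the fingers close. It gives the time, the measured TCP pose, the force and the opening at its end, in the units of the state.
- telemetry.sense(): the state, without advancing time (a new reading comes with each control period).
- capture(name): name is "scene" or "top" or "wrist"; returns a dict with "color" (400x640x3 uint8, blue, green, red), "fx", "fy", "cx", "cy" (pixels), "eye" and "attitude" of the camera in the world; the wrist camera has in their place "mount" (4x4, takes a point from camera to tool coordinates, whose origin is the TCP and whose axes are the flange's). Camera axes: x right, y up, looking along -z (the intrinsics and any distortion apply to the point x, -y, -z); pixel columns grow to the right and rows downward; lengths in m; the calibration is good to about 2 mm. A picture is of the moment at which its call begins: read the wrist's pose just before it. There is no depth.
- order.finish_job(): hands the job in, once; it reports no verdict.
The state is a dict: "time_s": time; "joints": joint angles; "joint_velocities": joint speeds; "effort": joint torques, N m; "tcp_pos": TCP position; "ee_rot": TCP orientation; "wrist_force": force on the tool from outside, world axes, zero at the start; "moment": the same for the moment, N m; "gripper_width": opening from 0.0 (shut) to 1.0 (fully open).
Only numpy, scipy, OpenCV 4.12 (cv2) and the standard library are available. Lean on these libraries where they do the work, as an engineer would, in place of code of your own. Each camera call takes 0.05 s, during which the arm holds its last target. There are 200 camera calls.

### The job

The table lamp's flat battery has been pushed part-way out of the lamp's foot. Draw it right out and lay it on the table, let go, take it again across its middle, where the cradle leaves room for fingers, and press it into the empty cradle of the charging station, its ears down between the spring clips, until it is fully home and sits flat. Do not knock over or shove the lamp, and leave the battery that is already charging and the mug where they are.

Things in the scene. Friction and masses are not known exactly. Their poses are not given: they have to be found in the camera images.
- pack_center (a point): centre of the battery to charge: flat black case 124 x 46 x 18 mm (its x, y, z), 0.2 kg, with an ear 12 mm long, 24 wide, 8 thick in the middle of each short end (148 over the ears); both ends and faces fit alike. At the start it lies flat in the lamp's foot, underside 4 mm above the table; its -x end sticks out: 40 mm of case plus the ear.
- lamp_bay (a point): where the battery's centre lies at the start (to 3 mm), in the lamp's foot, 13 mm above the table; x points into the foot: draw the battery out straight along -x. The foot's mouth is 22 mm from here along -x; the battery is clear of it after 96 mm. The sleeve leaves 2 mm either side and 4 mm above the battery and does not grip it.
- lamp: white cordless table lamp, 1.6 kg, loose on the table; axes as lamp_bay, origin on the table straight below it. Foot 140 x 74 x 31 mm, x = -22 to +118 mm; a stem 16 mm thick at x = +96 mm carries a disc head 120 mm across, 333 to 359 mm above the table.
- cradle_seat (a point): where the battery's centre lies when fully home in the empty cradle, 30 mm above the table; x along the cradle, z up. The battery's long axis goes along x, either way round. It then lies on two ledges 21 mm above the table, 42 to 62 mm from the centre at either end; the floor between is 11 mm above the table. Fingers can go down beside the case only in its middle 60 mm.
- cradle: the empty grey cradle, 172 x 66 mm, fixed; origin under its centre, 5 mm above the table. End walls 52 mm above the table with flared tops leave 4 mm beyond each ear; flared side guides 36 mm above the table leave 2 mm on each flank of the case along its last 30 mm at either end. If one end of the battery hangs up, push down on its top at that end.
- clips (a point): amid the four steel spring leaves of the empty cradle, two at each end, 70 mm from the centre, one on each flank of an ear; 39 mm above the table. Lips flare up to 50 mm above the table; below 39 mm the leaves stand 20 mm apart, so a 24 mm ear must push them aside. The battery stops on them by its own weight: push it straight down with up to 15 N over the last 18 mm.
- cradle_used: the other, identical cradle, 100 mm beside the empty one (either side), on the same steel base plate, which is screwed to the table; origin under its centre, 5 mm above the table.
- pack_used_center (a point): centre of the battery already charging, same shape, in the other cradle; to be left alone.
- mug: white mug, 78 mm across, 95 mm tall, to the right of the work; origin at the centre of its underside; to be left alone.
There are look-alikes about, which are no part of the job. Leave any purple or white look-alike of the part that bears pack_center alone.

How it is judged:
By the outcome, as a careful person would: the job done as asked, in the order asked, and still so for the second after the job is handed in, with the robot touching nothing.
It also fails if it takes over 51 s, if anything falls off the work surface, if the arm or the gripper's body presses on something with over 40 N, if the wrist force passes 120 N, or if a joint passes its speed limit or range.

## Working session

There is one attempt and no reset: what is moved stays moved. The work goes in short steps, Python scripts to look and compute and a tool call to move; the robot and the scene stay as the last step left them, time stands still between calls to the robot, and variables do not carry over. Pictures are saved under pics/ and viewed, about 8 in all and at most 12, crops included, and the job is handed in when it is done.

Besides the shell and the picture viewer there is one more tool, called after ">>>" by a JSON object that holds its "name" and its "arguments", one argument or row to a line. drive_tool: Moves the arm, as the interface text tells. Shift numbers are shares of 0.12 m and turn numbers shares of 2 rad, none past 1 either way. Its arguments: {"type":"object","properties":{"series":{"type":"array","items":{"type":"array","items":{"type":"number","minimum":-1,"maximum":1}}},"fingers":{"type":"number"}},"required":["series"]}

```bash
ls; mkdir -p pics
python3 - <<'E'
from station import telemetry, capture, order, r
import cv2,pickle,numpy as np
s=telemetry.sense();print(s['time_s'],s['tcp_pos'],s['ee_rot'],s['gripper_width'])
d={}
for n in ("scene","top"):
    c=capture(n);d[n]=c;cv2.imwrite(f"pics/{n}0.png",c["color"]);print(n,{k:v for k,v in c.items() if k!='color'})
pickle.dump(d,open('d0.pkl','wb'))
c=capture("wrist");print({k:v for k,v in c.items() if k!='color'})
a=cv2.resize(d['scene']['color'],(480,300));
cv2.imwrite("pics/wr0.png",c["color"])
E
```

```text
pics
0.0 [0.17365465 0.59992153 0.2911499 ] [[ 9.60495299e-01 -2.78295673e-01 -5.47270357e-04]
 [-2.78296204e-01 -9.60492967e-01 -2.11757643e-03]
 [ 6.36630276e-05  2.18622546e-03 -9.99997608e-01]] 1.0005403393186945
scene {'fx': 498.31150071136375, 'fy': 498.31150071136375, 'cx': 317.1423002976714, 'cy': 205.75039264710784, 'eye': array([1.16282729, 0.94741163, 0.85548327]), 'attitude': array([[-0.84022824, -0.31530643,  0.44113304],
       [ 0.54207712, -0.46895049,  0.69730756],
       [-0.012996  ,  0.82502563,  0.56494585]])}
top {'fx': 396.6980265485396, 'fy': 396.6980265485396, 'cx': 323.3531932702807, 'cy': 197.98499891324383, 'eye': array([ 0.44057819, -0.04679653,  1.03863949]), 'attitude': array([[-0.01531086,  0.9951273 , -0.0974024 ],
       [-0.99986382, -0.01463783,  0.00762067],
       [ 0.00615778,  0.09750581,  0.99521591]])}
{'fx': 306.76193062572474, 'fy': 306.76193062572474, 'cx': 322.6675413572298, 'cy': 196.4922547455471, 'mount': array([[-3.79192730e-04,  9.55795634e-01,  2.94031567e-01,
         8.11933316e-02],
       [ 9.99999858e-01,  2.52605936e-04,  4.68497403e-04,
        -6.53833110e-04],
       [ 3.73513654e-04,  2.94031703e-01, -9.55795594e-01,
        -9.26229004e-02],
       [ 0.00000000e+00,  0.00000000e+00,  0.00000000e+00,
         1.00000000e+00]])}
```

View pics/top0.png

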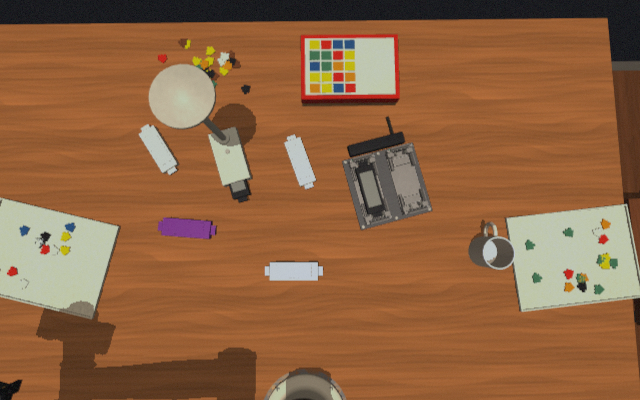

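View pics/scene0.png

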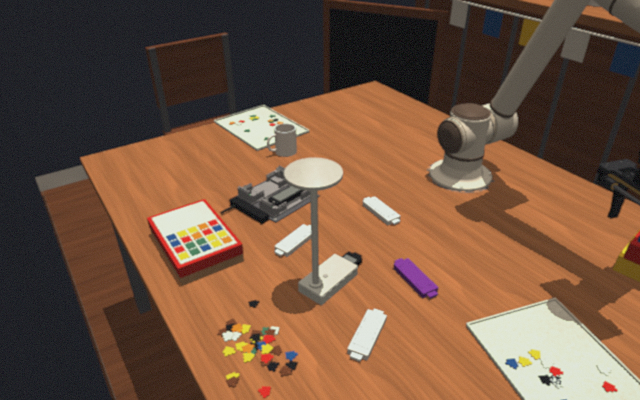

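The top view shows the lamp foot at (228,157), with the black battery end sticking out at (238,190). The two cradles are at (369,188) and (407,180). The look-alikes are purple at (187,228) and white at (158,150), (300,162) and (294,271). Only the black pack in the foot fits the description. I'll confirm it, and which cradle is empty, in an enlarged crop.

```bash
cat > h.py <<'E'
import numpy as np,cv2,pickle
def ray(c,u,v,eye=None,R=None):
    d=np.array([(u-c['cx'])/c['fx'],-(v-c['cy'])/c['fy'],-1.])
    return (c['eye'] if eye is None else eye),(c['attitude'] if R is None else R)@d
def onz(c,u,v,z,eye=None,R=None):
    e,d=ray(c,u,v,eye,R);return e+d*(z-e[2])/d[2]
def proj(c,p,eye=None,R=None):
    e=c['eye'] if eye is None else eye;A=c['attitude'] if R is None else R
    q=A.T@(np.array(p)-e);return np.array([c['cx']+c['fx']*q[0]/-q[2],c['cy']-c['fy']*q[1]/-q[2]])
def wpose(c,s):
    M=np.array(c['mount']);R=np.array(s['ee_rot']);return R@M[:3,3]+np.array(s['tcp_pos']),R@M[:3,:3]
E
python3 - <<'E'
from h import *
d=pickle.load(open('d0.pkl','rb'));t=d['top']['color'];s=d['scene']['color']
a=cv2.resize(t[110:215,195:275],None,fx=5,fy=5,interpolation=cv2.INTER_CUBIC)[:525]
b=cv2.resize(t[125:230,340:435],None,fx=4.2,fy=5,interpolation=cv2.INTER_CUBIC)
im=np.hstack([a[:,:399],b[:,:399]]);cv2.imwrite('pics/crop1.png',im);print(im.shape)
for n,(u,v) in dict(bat_end=(238,190),foot=(228,157),cl=(369,187),cr=(407,180),mug=(498,253)).items(): print(n,onz(d['top'],u,v,.02))
E
```

```text
(525, 798, 3)
bat_end [0.56422613 0.16543101 0.02      ]
foot [0.65108942 0.19190778 0.02      ]
cl [ 0.56710792 -0.17320346  0.02      ]
cr [ 0.58397037 -0.27236306  0.02      ]
mug [ 0.39263986 -0.49816712  0.02      ]
```

View pics/crop1.png

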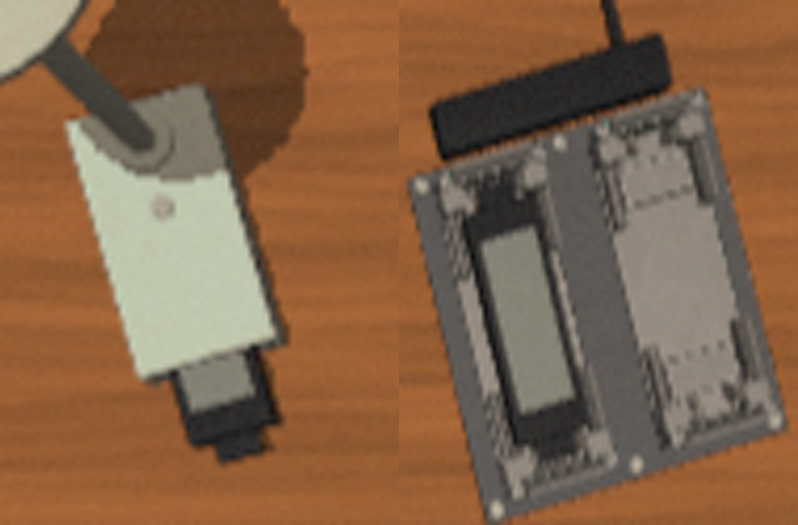

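Confirmed: the black pack with a grey label sticks out of the foot at top-view (238,190). The left cradle (369,187) holds a black pack, so the right one (407,180) is the empty one.

Run:
```python
from h import *
c=pickle.load(open('d0.pkl','rb'))['top']
L=lambda x,y:(195+x/5-.4,110+y/5-.4)
Rr=lambda x,y:(340+(x-399)/4.2-.4,125+y/5-.4)
f=[onz(c,*L(*p),.031)[:2] for p in[(147,380),(275,340),(205,87),(68,122)]]
print('foot',f,[np.linalg.norm(f[i]-f[(i+1)%4]) for i in range(4)])
ml=(f[0]+f[1])/2;mf=(f[2]+f[3])/2;x=(mf-ml);x/=np.linalg.norm(x)
print('x',x,np.degrees(np.arctan2(x[1],x[0])),'mouth',ml,'bay',ml+.022*x, (ml+mf)/2-.048*x)
b=[onz(c,*L(*p),.022)[:2] for p in[(192,444),(278,420)]];print('bat',b,np.linalg.norm(b[0]-b[1]),'bay from bat',(b[0]+b[1])/2+.062*x)
g=[onz(c,*Rr(*p),.006)[:2] for p in[(421,187),(498,510),(777,423),(702,97)]]
print('screws',g,[np.linalg.norm(g[i]-g[(i+1)%4]) for i in range(4)])
cx=g[0]-g[1]+g[3]-g[2];cx/=np.linalg.norm(cx);print('cx',cx,np.degrees(np.arctan2(cx[1],cx[0])));m=sum(g)/4;cy=np.array([-cx[1],cx[0]]);print('mid',m,'empty',m-.05*cy,'used',m+.05*cy)
for n,p in dict(pur0=(160,227),pur1=(215,230),w0=(288,140),w1=(308,186),w2=(266,271),w3=(322,271)).items():print(n,onz(c,*p,.015)[:2])
```

```text
foot [array([0.57473736, 0.19893818]), array([0.59445092, 0.13363991]), array([0.72755461, 0.1702843 ]), array([0.70998154, 0.24099098])] [np.float64(0.06820914891947094), np.float64(0.13805580256427102), np.float64(0.07285772580811593), np.float64(0.14163129730316243)]
x [0.95958654 0.28141371] 16.34459721009665 mouth [0.58459414 0.16628904] bay [0.60570504 0.17248014] [0.60562095 0.17245548]
bat [array([0.54242223, 0.1777294 ]), array([0.55419159, 0.1335922 ])] 0.04567942585348328 bay from bat [0.60780128 0.17310845]
screws [array([ 0.63625119, -0.11287922]), array([ 0.46540789, -0.157032  ]), array([ 0.5081222 , -0.33181858]), array([ 0.68217289, -0.29153166])] [np.float64(0.1764565129470417), np.float64(0.17993015334739415), np.float64(0.1786523921487835), np.float64(0.1844600140130452)]
cx [0.97131301 0.2378046 ] 13.75700236776325
mid [ 0.57298854 -0.22331536] empty [ 0.58487877 -0.27188101] used [ 0.56109831 -0.17474971]
pur0 [0.47207761 0.36594222]
pur1 [0.46225169 0.22487336]
w0 [0.69528419 0.03595531]
w1 [ 0.57265457 -0.01520136]
w2 [0.35624434 0.0941538 ]
w3 [ 0.35398832 -0.04832797]
```

>>> {"name": "drive_tool", "arguments": {
  "series": [
    [0.42, 0.39, 0.1, 0],
    [0.85, 0.77, 0.19, 0],
    [0.85, 0.77, 0.19, 0]
  ],
  "fingers": 87
}}

```text
time_s: 0.52
tcp_pos: [0.247, 0.4799, 0.2687]
ee_rot: [[0.96, -0.281, -0.001], [-0.281, -0.96, -0.003], [-0.0, 0.003, -1.0]]
wrist_force: [0.9, 0.4, 0.3]
gripper_width: 0.997
```

>>> {"name": "drive_tool", "arguments": {
  "series": [
    [0.42, 0.39, 0.1, 0],
    [0.85, 0.77, 0.19, 0],
    [0.85, 0.77, 0.19, 0]
  ]
}}

```text
time_s: 0.9
tcp_pos: [0.3191, 0.3637, 0.2461]
ee_rot: [[0.96, -0.281, -0.001], [-0.281, -0.96, -0.001], [-0.0, 0.002, -1.0]]
wrist_force: [-1.0, 0.8, 0.6]
gripper_width: 1.001
```

>>> {"name": "drive_tool", "arguments": {
  "series": [
    [0.42, 0.39, 0.1, 0],
    [0.85, 0.77, 0.19, 0],
    [0.85, 0.77, 0.19, 0]
  ]
}}

```text
time_s: 1.27
tcp_pos: [0.3916, 0.2473, 0.2234]
ee_rot: [[0.96, -0.281, -0.001], [-0.281, -0.96, -0.001], [-0.0, 0.001, -1.0]]
wrist_force: [-0.2, -0.6, 0.5]
gripper_width: 1.002
```

>>> {"name": "drive_tool", "arguments": {
  "series": [
    [0.42, 0.39, 0.1, -0.09],
    [0.85, 0.77, 0.19, -0.18],
    [0.85, 0.77, 0.19, -0.284],
    [0.85, 0.77, 0.19, -0.284],
    [0.85, 0.77, 0.19, -0.284]
  ]
}}

```text
time_s: 1.9
tcp_pos: [0.4636, 0.1328, 0.2012]
ee_rot: [[0.959, 0.282, 0.001], [0.282, -0.959, 0.0], [0.001, -0.0, -1.0]]
wrist_force: [-0.5, 0.9, -0.3]
gripper_width: 1.001
```

```bash
cat > w.py <<'E'
import sys
from station import telemetry, capture
from h import *
n=sys.argv[1]
s=telemetry.sense();c=capture("wrist")
e,A=wpose(c,s);c['eye'],c['attitude']=e,A
pickle.dump(c,open(n+'.pkl','wb'));cv2.imwrite(f'pics/{n}.png',c['color'])
np.set_printoptions(precision=4,suppress=True)
R=s['ee_rot'];print(s['time_s'],s['tcp_pos'],'yaw',np.degrees(np.arctan2(R[1][0],R[0][0])),s['wrist_force'],s['gripper_width'],'tilt',R[2])
E
python3 w.py w1
```

```text
1.9 [0.4636 0.1328 0.2012] yaw 16.38547649910801 [-0.5221  0.9436 -0.252 ] 1.000581504964547 tilt [ 0.001  -0.0002 -1.    ]
```

View pics/w1.png

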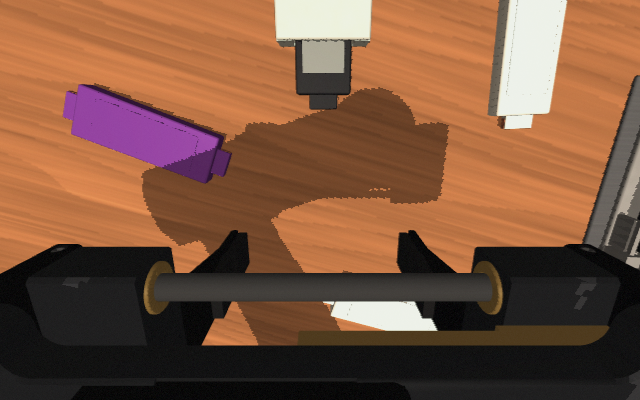

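Wrist view: the pack stub spans columns 296–351, rows 40–95, with its ear at (323,102). The foot's mouth is at row ~40, columns 275–371. The purple pack is well clear on the left.

Run:
```python
from h import *
c=pickle.load(open('w1.pkl','rb'));im=c['color'].astype(int);R=c['attitude']
np.set_printoptions(precision=4,suppress=True)
g=im.sum(2); hue=(im[:,:,2]-im[:,:,0]) # wood: red>>blue
wood=hue>25
def edges(v,u0,lo,hi):
    a=u0
    while not wood[v,a]:a-=1
    b=u0
    while not wood[v,b]:b+=1
    return a+.5,b-.5
def fit(rows,z):
    Ls=[];Rs=[]
    for v in rows:
        a,b=edges(v,323,0,0);Ls.append(onz(c,a,v,z)[:2]);Rs.append(onz(c,b,v,z)[:2])
    Ls,Rs=map(np.array,(Ls,Rs));M=(Ls+Rs)/2
    d=np.linalg.svd(M-M.mean(0))[2][0];d*=np.sign(d[0])
    an=[]
    for P in(Ls,Rs):
        q=np.linalg.svd(P-P.mean(0))[2][0];an.append(np.degrees(np.arctan(q[1]/q[0])))
    print(rows,'w',np.linalg.norm(Ls-Rs,axis=1)[[0,-1]],'mid',M.mean(0),an, edges(rows[0],323,0,0))
    return M.mean(0)
A=fit(list(range(2,38,2)),.031);B=fit(list(range(50,86,2)),.022)
for v in range(78,114):print(v,g[v,303],g[v,323],end='; ')
print()
th=np.radians(16.35);x=np.array([np.cos(th),np.sin(th)]);y=np.array([-x[1],x[0]])
print('lateral foot,bat',A@y,B@y,'tcp',np.array([.4636,.1328])@y)
for n,p,z in[('caseend',(323,89),.022),('mouth',(323,40),.031),('ear',(323,108.5),.009)]:print(n,onz(c,*p,z)[:2]@x)
print('tcp x',np.array([.4636,.1328])@x)
```

```text
[2, 4, 6, 8, 10, 12, 14, 16, 18, 20, 22, 24, 26, 28, 30, 32, 34, 36] w [0.0706 0.0711] mid [0.5999 0.1735] [np.float64(16.368942718436355), np.float64(16.231722161691756)] (275.5, 369.5)
[50, 52, 54, 56, 58, 60, 62, 64, 66, 68, 70, 72, 74, 76, 78, 80, 82, 84] w [0.0445 0.0442] mid [0.5684 0.1639] [np.float64(16.344422325819753), np.float64(16.841017667431288)] (295.5, 350.5)
78 159 153; 79 153 154; 80 162 155; 81 165 157; 82 161 157; 83 160 153; 84 162 161; 85 156 163; 86 160 157; 87 155 159; 88 155 159; 89 161 159; 90 163 163; 91 166 158; 92 148 141; 93 99 99; 94 54 69; 95 272 155; 96 343 159; 97 345 163; 98 349 161; 99 367 162; 100 380 165; 101 382 169; 102 392 165; 103 381 164; 104 377 163; 105 373 165; 106 371 157; 107 376 162; 108 380 139; 109 392 211; 110 396 383; 111 392 216; 112 379 212; 113 355 214; 
lateral foot,bat -0.00239475282191973 -0.002756814978220103 tcp -0.003075774698573287
caseend 0.5745336500824344
mouth 0.6100544427234214
ear 0.5586074172766955
tcp x 0.48223577180669996
```

>>> {"name": "drive_tool", "arguments": {
  "series": [
    [0, 0, 0.5, 0],
    [0, -0.004, 0.97, 0],
    [0, -0.004, 0.97, 0]
  ]
}}

```text
time_s: 2.33
tcp_pos: [0.4606, 0.1318, 0.0814]
ee_rot: [[0.959, 0.283, -0.008], [0.283, -0.959, -0.006], [-0.01, 0.003, -1.0]]
wrist_force: [0.5, -0.4, 1.0]
gripper_width: 1.001
```

>>> {"name": "drive_tool", "arguments": {
  "series": [
    [0.1, 0, 0.08, 0],
    [0.4, 0, 0.08, 0],
    [0.7, 0, 0.08, 0],
    [0.88, 0, 0.08, 0],
    [0.88, 0, 0.08, 0],
    [0.88, 0, 0.08, 0]
  ]
}}

```text
time_s: 3.08
tcp_pos: [0.5642, 0.1623, 0.0765]
ee_rot: [[0.959, 0.282, 0.002], [0.282, -0.959, 0.001], [0.002, -0.001, -1.0]]
wrist_force: [0.2, 0.3, 0.5]
gripper_width: 1.001
```

```bash
python3 w.py w2
python3 - <<'E'
from h import *
from station import capture
c=capture('top');t=c['color'];w=pickle.load(open('w2.pkl','rb'))['color']
a=cv2.resize(t[100:230,160:290],(400,400));b=cv2.resize(w,(400,250));b=np.vstack([b,np.zeros((150,400,3),np.uint8)])
cv2.imwrite('pics/c2.png',np.hstack([a,b]))
E
```

```text
3.075 [0.5642 0.1623 0.0765] yaw 16.390388925266798 [0.1634 0.2597 0.4685] 1.0006950709406672 tilt [ 0.002  -0.0007 -1.    ]
```

View pics/c2.png

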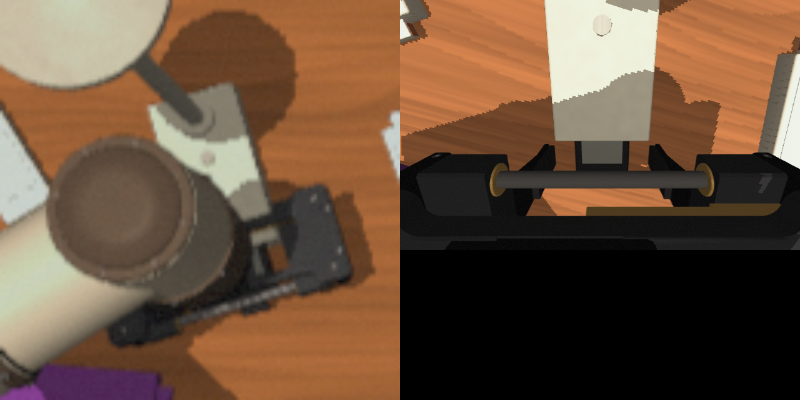

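The fingers straddle the stub and stay clear of the foot. Closing now.

>>> {"name": "drive_tool", "arguments": {
  "series": [
    [0, 0, 0.02, 0],
    [0, 0, 0.02, 0],
    [0, 0, 0.02, 0],
    [0, 0, 0.02, 0],
    [0, 0, 0.02, 0],
    [0, 0, 0.02, 0],
    [0, 0, 0.02, 0]
  ],
  "fingers": 38
}}

```text
time_s: 4.05
tcp_pos: [0.5641, 0.1621, 0.0726]
ee_rot: [[0.959, 0.282, -0.0], [0.282, -0.959, -0.0], [-0.0, 0.0, -1.0]]
wrist_force: [-0.6, -0.4, -0.5]
gripper_width: 0.524
```

>>> {"name": "drive_tool", "arguments": {
  "series": [
    [-0.08, 0, 0.02, 0],
    [-0.2, 0, 0.02, 0],
    [-0.32, 0, 0.02, 0],
    [-0.44, 0, 0.02, 0],
    [-0.56, 0, 0.02, 0],
    [-0.68, 0, 0.02, 0],
    [-0.8, 0, 0.02, 0],
    [-0.9, 0, 0.02, 0],
    [-0.9, 0, 0.02, 0],
    [-0.9, 0, 0.02, 0]
  ]
}}

```text
time_s: 5.3
tcp_pos: [0.4583, 0.1308, 0.0701]
ee_rot: [[0.959, 0.282, -0.005], [0.282, -0.959, -0.003], [-0.005, 0.001, -1.0]]
wrist_force: [-2.9, 2.7, 8.8]
gripper_width: 0.523
```

```bash
python3 w.py w3
python3 - <<'E'
from h import *
from station import capture
c=capture('top');t=c['color'];w=pickle.load(open('w3.pkl','rb'))['color']
a=cv2.resize(t[100:230,160:290],(400,400));b=cv2.resize(w,(400,250));b=np.vstack([b,np.zeros((150,400,3),np.uint8)])
cv2.imwrite('pics/c3.png',np.hstack([a,b]))
E
```

```text
5.3 [0.4583 0.1308 0.0701] yaw 16.364066605880907 [-2.9123  2.7011  8.757 ] 0.5229986035901799 tilt [-0.0055  0.001  -1.    ]
```

View pics/c3.png

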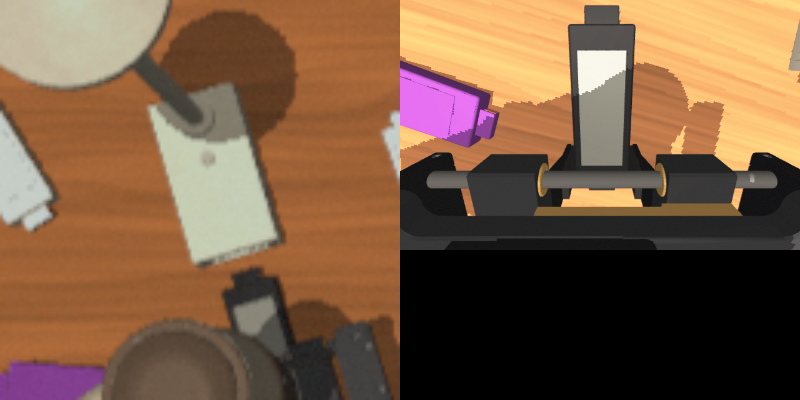

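The pack is fully out and lying free, and the lamp hasn't moved. The purple pack is untouched on the left. The 9 N upward force says the fingertips touch the table. I'll release, then rise a little and measure where the pack lies.

>>> {"name": "drive_tool", "arguments": {
  "series": [
    [0, 0, 0, 0],
    [0, 0, 0, 0],
    [0, 0, 0, 0],
    [0, 0, -0.03, 0],
    [0, 0, -0.03, 0],
    [0, 0, -0.03, 0]
  ],
  "fingers": 72
}}

```text
time_s: 6.15
tcp_pos: [0.4597, 0.1313, 0.0733]
ee_rot: [[0.959, 0.282, -0.002], [0.282, -0.959, -0.001], [-0.002, 0.001, -1.0]]
wrist_force: [-0.1, -0.8, -1.0]
gripper_width: 0.825
```

```bash
python3 w.py w4
python3 - <<'E'
from h import *
np.set_printoptions(precision=4,suppress=True)
c=pickle.load(open('w4.pkl','rb'));im=c['color'].astype(int)
wood=(im[:,:,2]-im[:,:,0])>25
g=cv2.cvtColor(c['color'],cv2.COLOR_BGR2GRAY).astype(int)
print([(v,g[v,322]) for v in range(2,90,2)]); print([(v,g[v,300]) for v in range(26,56,2)])
th=np.radians(16.36);x=np.array([np.cos(th),np.sin(th)]);y=np.array([-x[1],x[0]])
Ls=[];Rs=[]
for v in range(60,200,5):
    a=b=322
    while not wood[v,a]:a-=1
    while not wood[v,b]:b+=1
    Ls.append(onz(c,a+.5,v,.018)[:2]);Rs.append(onz(c,b-.5,v,.018)[:2])
Ls,Rs=map(np.array,(Ls,Rs))
for P in(Ls,Rs):
    q=np.linalg.svd(P-P.mean(0))[2][0];print(np.degrees(np.arctan(q[1]/q[0])),(P@y)[[0,-1]],(P@x)[[0,-1]])
e=np.array(c['eye']);print('cam',e,e[:2]@x,e[:2]@y)
for v in(10,15,20,36,40,44):print(v,onz(c,322,v,.013)[:2]@x,onz(c,322,v,.018)[:2]@x)
E
```

```text
6.15 [0.4597 0.1313 0.0733] yaw 16.385021667183317 [-0.0711 -0.7996 -0.9701] 0.8246590143638692 tilt [-0.0024  0.0005 -1.    ]
[(2, np.int64(206)), (4, np.int64(209)), (6, np.int64(212)), (8, np.int64(215)), (10, np.int64(210)), (12, np.int64(202)), (14, np.int64(199)), (16, np.int64(84)), (18, np.int64(82)), (20, np.int64(80)), (22, np.int64(84)), (24, np.int64(83)), (26, np.int64(84)), (28, np.int64(83)), (30, np.int64(84)), (32, np.int64(83)), (34, np.int64(87)), (36, np.int64(85)), (38, np.int64(86)), (40, np.int64(86)), (42, np.int64(87)), (44, np.int64(56)), (46, np.int64(60)), (48, np.int64(81)), (50, np.int64(85)), (52, np.int64(83)), (54, np.int64(83)), (56, np.int64(85)), (58, np.int64(83)), (60, np.int64(81)), (62, np.int64(81)), (64, np.int64(82)), (66, np.int64(82)), (68, np.int64(81)), (70, np.int64(81)), (72, np.int64(82)), (74, np.int64(81)), (76, np.int64(81)), (78, np.int64(81)), (80, np.int64(80)), (82, np.int64(80)), (84, np.int64(82)), (86, np.int64(245)), (88, np.int64(246))]
[(26, np.int64(83)), (28, np.int64(85)), (30, np.int64(84)), (32, np.int64(85)), (34, np.int64(86)), (36, np.int64(87)), (38, np.int64(87)), (40, np.int64(86)), (42, np.int64(87)), (44, np.int64(43)), (46, np.int64(60)), (48, np.int64(83)), (50, np.int64(82)), (52, np.int64(84)), (54, np.int64(83))]
13.326964161167009 [0.0192 0.0192] [0.5773 0.5148]
18.521010062379254 [-0.0255 -0.0256] [0.5773 0.5148]
cam [0.5379 0.1547 0.1657] 0.5597256831396211 -0.0030632736761831035
10 0.5980257614793036 0.5967715143625152
15 0.596086137643901 0.5948954091335663
20 0.5941298869897078 0.5930032215792178
36 0.5877556277911941 0.5868377059804036
40 0.5861342657534585 0.5852694401437532
44 0.5845015512636512 0.5836901936239908
```

The pack's far ear ends at row ~15, so its centre is ~43 mm ahead of the TCP, which matches the grasp point. Before taking it again I'll look at the empty cradle with the wrist unobstructed, since the fit needs ~2 mm.

>>> {"name": "drive_tool", "arguments": {
  "series": [
    [0, 0, -0.4, 0],
    [0, 0, -0.9, 0],
    [0, 0, -1, 0]
  ]
}}

```text
time_s: 6.58
tcp_pos: [0.4619, 0.1327, 0.1976]
ee_rot: [[0.959, 0.283, 0.007], [0.283, -0.959, 0.004], [0.008, -0.002, -1.0]]
wrist_force: [0.2, -0.1, -0.3]
gripper_width: 0.826
```

>>> {"name": "drive_tool", "arguments": {
  "series": [
    [-0.08, 0.43, -0.08, 0],
    [-0.164, 0.871, -0.16, 0],
    [-0.164, 0.871, -0.16, 0]
  ]
}}

```text
time_s: 6.95
tcp_pos: [0.4705, 0.0233, 0.2127]
ee_rot: [[0.961, 0.278, -0.001], [0.278, -0.961, -0.0], [-0.001, -0.0, -1.0]]
wrist_force: [-0.1, 0.8, 0.4]
gripper_width: 0.828
```

>>> {"name": "drive_tool", "arguments": {
  "series": [
    [-0.08, 0.43, -0.08, 0],
    [-0.164, 0.871, -0.16, 0],
    [-0.164, 0.871, -0.16, 0]
  ]
}}

```text
time_s: 7.32
tcp_pos: [0.4816, -0.0819, 0.2317]
ee_rot: [[0.961, 0.278, -0.001], [0.278, -0.961, -0.0], [-0.001, -0.0, -1.0]]
wrist_force: [0.2, 0.1, 0.5]
gripper_width: 0.825
```

>>> {"name": "drive_tool", "arguments": {
  "series": [
    [-0.08, 0.43, -0.08, 0],
    [-0.164, 0.871, -0.16, 0],
    [-0.164, 0.871, -0.16, 0]
  ]
}}

```text
time_s: 7.7
tcp_pos: [0.4927, -0.1872, 0.2507]
ee_rot: [[0.96, 0.279, -0.001], [0.279, -0.96, 0.0], [-0.001, -0.0, -1.0]]
wrist_force: [-0.1, 1.3, -0.1]
gripper_width: 0.827
```

>>> {"name": "drive_tool", "arguments": {
  "series": [
    [-0.08, 0.43, -0.08, 0.01],
    [-0.164, 0.871, -0.16, 0.023],
    [-0.164, 0.871, -0.16, 0.023],
    [-0.164, 0.871, -0.16, 0.023]
  ]
}}

```text
time_s: 8.2
tcp_pos: [0.5028, -0.29, 0.2693]
ee_rot: [[0.971, 0.239, -0.002], [0.239, -0.971, 0.002], [-0.002, -0.002, -1.0]]
wrist_force: [0.3, 0.4, -1.8]
gripper_width: 0.834
```

```bash
python3 w.py w5
```

```text
8.2 [ 0.5028 -0.29    0.2693] yaw 13.824830945024715 [ 0.3435  0.3604 -1.7762] 0.8341834183613123 tilt [-0.0019 -0.0021 -1.    ]
```

View pics/w5.png

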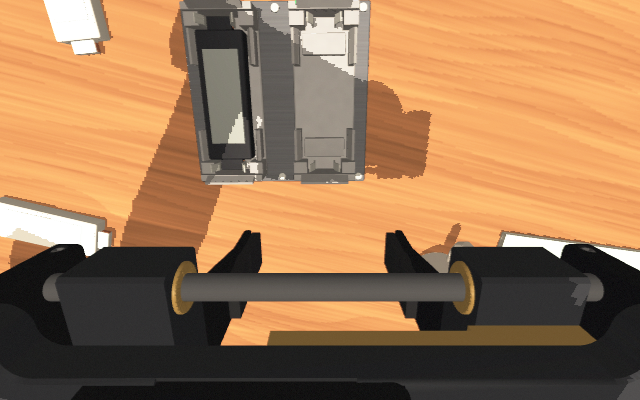

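The empty cradle is on the right, at columns ~290–367, rows 0–182. The charging pack is at the left, (225,95). I'll enlarge the empty cradle.

Run:
```python
from h import *
c=pickle.load(open('w5.pkl','rb'))
a=c['color'][0:78,272:376];b=c['color'][118:192,272:376]
f=lambda q:cv2.resize(q,None,fx=3.8,fy=7,interpolation=cv2.INTER_CUBIC)
k=[cv2.resize(q,None,fx=7,fy=7,interpolation=cv2.INTER_CUBIC) for q in(a,b)]
m=np.zeros((590,800,3),np.uint8)
A=cv2.resize(a,(395,296),interpolation=cv2.INTER_CUBIC)
big=cv2.resize(c['color'][0:190,268:378],None,fx=5,fy=3.1,interpolation=cv2.INTER_CUBIC);print(big.shape)
for i in range(0,190,20):cv2.putText(big,str(i),(0,int(i*3.1)+8),0,.35,(0,0,255),1)
cv2.imwrite('pics/c5.png',big)
```

```text
(589, 550, 3)
```

View pics/c5.png

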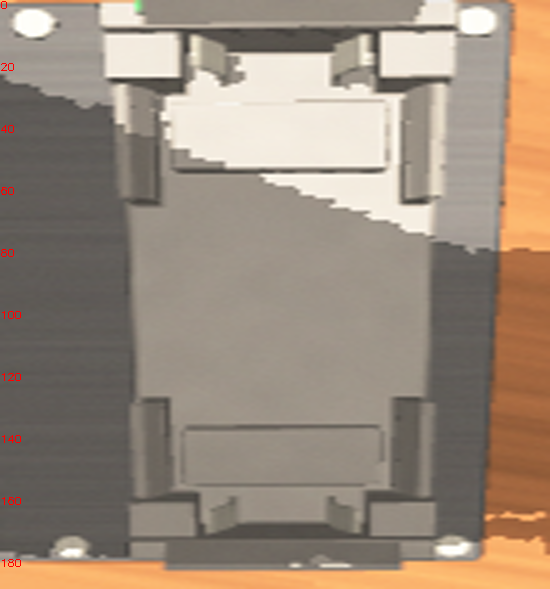

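Run:
```python
from h import *
np.set_printoptions(precision=4,suppress=True)
c=pickle.load(open('w5.pkl','rb'))
P=lambda x,y,z:onz(c,268+(x+.5)/5-.5,(y+.5)/3.1-.5,z)[:2]
far=[P(172,135,.021),P(386,135,.021)];near=[P(183,455,.021),P(382,455,.021)]
print('ledge w',[np.linalg.norm(a-b) for a,b in(far,near)])
F,N=[(a+b)/2 for a,b in(far,near)];x=F-N;print('yaw ledge',np.degrees(np.arctan2(x[1],x[0])));
x/=np.linalg.norm(x);y=np.array([-x[1],x[0]])
ex=[P(280,q,.021)@x for q in(100,169,427,485)];print('edges',ex,'gap',ex[1]-ex[2],ex[0]-ex[3],'cx',(ex[1]+ex[2])/2,(ex[0]+ex[3])/2)
print('lat ledges',F@y,N@y)
fl=[P(132,300,.011),P(431,300,.011)];print('floor w',np.linalg.norm(fl[0]-fl[1]),'lat',(fl[0]+fl[1])@y/2)
xc=((ex[1]+ex[2])/2+(ex[0]+ex[3])/2)/2;print('seat',x*xc+y*(F@y+N@y)/2)
# side edges of the end wall blocks z=.052 and guides
for n,a,b,yy,z in[('farblk',104,455,40,.052),('nearblk',131,435,520,.052),('guidefar',113,447,90,.036),('guidenear',131,434,405,.036)]:
  p,q=P(a,yy,z),P(b,yy,z);print(n,np.linalg.norm(p-q),'lat',(p+q)@y/2)
sc=[P(478,20,.006),P(452,547,.006)];d=sc[0]-sc[1];print('screw yaw',np.degrees(np.arctan2(d[1],d[0])),np.linalg.norm(d),(sc[0]+sc[1])@x/2)
```

```text
ledge w [np.float64(0.04310697451371206), np.float64(0.044057729176423366)]
yaw ledge 14.271604086131505
edges [np.float64(0.5638013901437959), np.float64(0.5434816449930355), np.float64(0.45987473072437657), np.float64(0.4392226096606756)] gap 0.08360691426865896 0.12457878048312032 cx 0.501678187858706 0.5015119999022357
lat ledges -0.4057039082916065 -0.40570390829160646
floor w 0.0650187388784495 lat -0.4058575355059824
seat [ 0.5861 -0.2695]
farblk 0.06259616970676027 lat -0.40595159800771263
nearblk 0.06243880836155796 lat -0.40563409000194073
guidefar 0.06351222923263823 lat -0.4059722668690573
guidenear 0.06315224968570328 lat -0.4058027610763639
screw yaw 14.044545219470825 0.1775369713460847 0.5011910311668448
```

The cradle measurements agree well: 83.6 mm between the ledges against 84, and 124.6 mm over them against 124. The seat is at (0.586, −0.2695), yaw ≈14.15°. I'm going back to the pack.

>>> {"name": "drive_tool", "arguments": {
  "series": [
    [0.1, -0.43, 0.08, 0],
    [0.213, -0.878, 0.158, 0],
    [0.213, -0.878, 0.158, 0]
  ]
}}

```text
time_s: 8.62
tcp_pos: [0.502, -0.1787, 0.251]
ee_rot: [[0.97, 0.245, -0.002], [0.245, -0.97, 0.001], [-0.002, -0.001, -1.0]]
wrist_force: [0.1, 0.1, 0.3]
gripper_width: 0.826
```

>>> {"name": "drive_tool", "arguments": {
  "series": [
    [0.1, -0.43, 0.08, 0],
    [0.213, -0.878, 0.158, 0],
    [0.213, -0.878, 0.158, 0]
  ]
}}

```text
time_s: 9.0
tcp_pos: [0.5019, -0.0715, 0.2323]
ee_rot: [[0.97, 0.244, -0.001], [0.244, -0.97, 0.0], [-0.001, -0.0, -1.0]]
wrist_force: [-1.0, -0.2, -0.2]
gripper_width: 0.826
```

>>> {"name": "drive_tool", "arguments": {
  "series": [
    [0.1, -0.43, 0.08, 0],
    [0.213, -0.878, 0.158, 0],
    [0.213, -0.878, 0.158, 0]
  ]
}}

```text
time_s: 9.38
tcp_pos: [0.5021, 0.0361, 0.2134]
ee_rot: [[0.97, 0.243, -0.001], [0.243, -0.97, -0.0], [-0.001, 0.0, -1.0]]
wrist_force: [0.9, 0.0, 0.3]
gripper_width: 0.829
```

>>> {"name": "drive_tool", "arguments": {
  "series": [
    [0.1, -0.43, 0.08, -0.01],
    [0.213, -0.878, 0.158, -0.022],
    [0.213, -0.878, 0.158, -0.022],
    [0.213, -0.878, 0.158, -0.022]
  ]
}}

```text
time_s: 9.88
tcp_pos: [0.502, 0.1413, 0.1949]
ee_rot: [[0.96, 0.28, -0.0], [0.28, -0.96, -0.0], [-0.0, 0.0, -1.0]]
wrist_force: [0.4, -0.2, -0.1]
gripper_width: 0.829
```

```bash
python3 w.py w6
python3 - <<'E'
from h import *
np.set_printoptions(precision=4,suppress=True)
c=pickle.load(open('w6.pkl','rb'))
th=np.radians(16.36);x=np.array([np.cos(th),np.sin(th)]);y=np.array([-x[1],x[0]])
g=cv2.cvtColor(c['color'],cv2.COLOR_BGR2GRAY).astype(int)
# predicted pixels of pack far case end / ear end
q=x*.5215+y*-.0033
for n,d,z in(('ear',.074,.013),('case',.062,.018)):print(n,proj(c,[*(q+d*x),z]))
u=322;print([int(g[v,u]) for v in range(60,200,2)])
E
```

```text
9.875 [0.502  0.1413 0.1949] yaw 16.258340746901744 [ 0.374  -0.2446 -0.15  ] 0.8286433810500147 tilt [-0.0005  0.0002 -1.    ]
ear [320.1628 111.1364]
case [320.1778 125.809 ]
[238, 238, 239, 238, 238, 239, 238, 238, 238, 238, 238, 238, 238, 238, 238, 226, 181, 139, 140, 141, 138, 145, 150, 136, 136, 73, 32, 26, 28, 27, 26, 25, 26, 13, 25, 26, 29, 24, 25, 25, 25, 29, 25, 92, 92, 92, 90, 90, 89, 90, 89, 91, 89, 90, 89, 89, 90, 88, 88, 88, 88, 89, 87, 88, 89, 87, 87, 87, 86, 87]
```

The pack's ear and case edges are at rows 111 and 126, exactly as predicted. I'll descend over its middle and grip.

>>> {"name": "drive_tool", "arguments": {
  "series": [
    [0, -0.02, 0.4, 0],
    [0, -0.02, 0.8, 0],
    [0, -0.02, 1, 0],
    [0, -0.02, 1, 0]
  ]
}}

```text
time_s: 10.42
tcp_pos: [0.5006, 0.1423, 0.0735]
ee_rot: [[0.961, 0.278, -0.004], [0.278, -0.961, -0.002], [-0.004, 0.001, -1.0]]
wrist_force: [-0.3, 0.2, -0.6]
gripper_width: 0.826
```

>>> {"name": "drive_tool", "arguments": {
  "series": [
    [0, 0, 0.015, 0],
    [0, 0, 0.015, 0],
    [0, 0, 0.015, 0],
    [0, 0, 0.015, 0],
    [0, 0, 0.015, 0],
    [0, 0, 0.015, 0]
  ],
  "fingers": 38
}}

```text
time_s: 11.18
tcp_pos: [0.5017, 0.1444, 0.0739]
ee_rot: [[0.96, 0.281, 0.001], [0.281, -0.96, 0.0], [0.001, 0.0, -1.0]]
wrist_force: [-1.3, -1.9, 6.8]
gripper_width: 0.524
```

```bash
python3 w.py w7
python3 - <<'E'
from h import *
np.set_printoptions(precision=4,suppress=True)
c=pickle.load(open('w7.pkl','rb'))
from station import telemetry
s=telemetry.sense();R=np.array(s['ee_rot']);p=np.array(s['tcp_pos'])
g=cv2.cvtColor(c['color'],cv2.COLOR_BGR2GRAY).astype(int)
for n,d,z in(('ear',.074,.013),('case',.062,.018)):
  q=p+R[:,0]*d;q[2]=z;print(n,proj(c,q))
print([int(g[v,322]) for v in range(80,180,2)])
E
```

```text
11.175 [0.5017 0.1444 0.0739] yaw 16.3083099898371 [-1.2881 -1.8689  6.8358] 0.5239144534073475 tilt [ 0.0012  0.0001 -1.    ]
ear [323.5273 118.5056]
case [323.5369 144.6896]
[232, 209, 93, 239, 79, 140, 142, 139, 140, 138, 140, 146, 149, 150, 137, 133, 138, 76, 71, 57, 35, 54, 54, 52, 54, 54, 54, 52, 34, 26, 25, 26, 16, 13, 22, 25, 23, 24, 26, 27, 25, 24, 25, 24, 23, 22, 23, 25, 24, 24]
```

Gripped within ~0.5 mm of the pack's middle. I'll lift and carry it to above the seat.

>>> {"name": "drive_tool", "arguments": {
  "series": [
    [0, 0, -0.3, 0],
    [0, 0, -0.7, 0],
    [0, 0, -1, 0],
    [0, 0, -1, 0]
  ]
}}

```text
time_s: 11.72
tcp_pos: [0.5024, 0.1452, 0.1957]
ee_rot: [[0.96, 0.281, 0.006], [0.281, -0.96, 0.004], [0.006, -0.002, -1.0]]
wrist_force: [-0.2, 0.4, -2.2]
gripper_width: 0.523
```

>>> {"name": "drive_tool", "arguments": {
  "series": [
    [-0.03, 0.4, 0, 0],
    [-0.074, 0.877, 0, 0],
    [-0.074, 0.877, 0, 0]
  ]
}}

```text
time_s: 12.1
tcp_pos: [0.5212, 0.0376, 0.1909]
ee_rot: [[0.961, 0.275, -0.004], [0.275, -0.961, -0.001], [-0.005, -0.0, -1.0]]
wrist_force: [0.6, -0.5, -1.6]
gripper_width: 0.527
```

>>> {"name": "drive_tool", "arguments": {
  "series": [
    [-0.03, 0.4, 0, 0],
    [-0.074, 0.877, 0, 0],
    [-0.074, 0.877, 0, 0]
  ]
}}

```text
time_s: 12.48
tcp_pos: [0.5427, -0.0652, 0.1911]
ee_rot: [[0.961, 0.276, -0.003], [0.276, -0.961, -0.0], [-0.003, -0.001, -1.0]]
wrist_force: [0.1, -0.4, -1.6]
gripper_width: 0.52
```

>>> {"name": "drive_tool", "arguments": {
  "series": [
    [-0.03, 0.4, 0, 0],
    [-0.074, 0.877, 0, 0],
    [-0.074, 0.877, 0, 0]
  ]
}}

```text
time_s: 12.85
tcp_pos: [0.5641, -0.1681, 0.1912]
ee_rot: [[0.961, 0.277, -0.002], [0.277, -0.961, 0.0], [-0.002, -0.001, -1.0]]
wrist_force: [-0.2, 0.2, -2.7]
gripper_width: 0.52
```

>>> {"name": "drive_tool", "arguments": {
  "series": [
    [-0.03, 0.4, 0, 0.01],
    [-0.074, 0.877, 0, 0.019],
    [-0.074, 0.877, 0, 0.019],
    [-0.074, 0.877, 0, 0.019],
    [-0.074, 0.877, 0, 0.019]
  ]
}}

```text
time_s: 13.48
tcp_pos: [0.5852, -0.2679, 0.1926]
ee_rot: [[0.969, 0.246, -0.001], [0.246, -0.969, 0.001], [-0.001, -0.001, -1.0]]
wrist_force: [1.0, -0.9, -1.9]
gripper_width: 0.526
```

```bash
python3 w.py w8
python3 - <<'E'
from h import *
from station import telemetry
s=telemetry.sense();R=np.array(s['ee_rot']);d=np.array([.5861,-.2695,.0949])-s['tcp_pos']
print('tool units',R.T@d/.12)
g=cv2.cvtColor(pickle.load(open('w8.pkl','rb'))['color'],cv2.COLOR_BGR2GRAY)
cv2.imwrite('pics/c8.png',pickle.load(open('w8.pkl','rb'))['color'][0:300,140:500])
E
```

```text
13.475 [ 0.5852 -0.2679  0.1926] yaw 14.227004608481613 [ 1.0112 -0.8868 -1.869 ] 0.5263946291606244 tilt [-0.0008 -0.0008 -1.    ]
tool units [0.00378579 0.01408735 0.81678472]
```

View pics/c8.png

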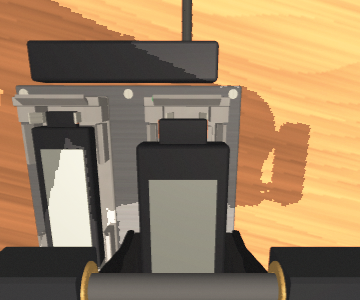

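The pack hangs over the empty cradle, its ear centred between the clips at crop (183,130). I'll apply the small correction and descend to just above the clip lips.

>>> {"name": "drive_tool", "arguments": {
  "series": [
    [0.004, 0.014, 0.2, 0],
    [0.004, 0.014, 0.4, 0],
    [0.004, 0.014, 0.52, 0],
    [0.004, 0.014, 0.52, 0],
    [0.004, 0.014, 0.52, 0],
    [0.004, 0.014, 0.52, 0]
  ]
}}

```text
time_s: 14.28
tcp_pos: [0.5868, -0.2713, 0.1318]
ee_rot: [[0.97, 0.244, 0.002], [0.244, -0.97, -0.001], [0.002, 0.001, -1.0]]
wrist_force: [-0.3, -0.0, -0.9]
gripper_width: 0.526
```

```bash
cat > dd.py <<'E'
from h import *
from station import telemetry
s=telemetry.sense();R=np.array(s['ee_rot']);d=np.array([.5861,-.2695,.0949])-s['tcp_pos']
np.set_printoptions(precision=4,suppress=True)
print('units',R.T@d/.12,'z',s['tcp_pos'][2],'yaw',np.degrees(np.arctan2(R[1,0],R[0,0])),'F',s['wrist_force'],'M',s['moment'])
E
python3 dd.py
```

```text
units [-0.0023 -0.0164  0.3076] z 0.13181941584168969 yaw 14.120223301078726 F [-0.3367 -0.0062 -0.883 ] M [-0.0344 -0.0057 -0.0041]
```

>>> {"name": "drive_tool", "arguments": {
  "series": [
    [-0.002, -0.016, 0, 0],
    [-0.002, -0.016, 0, 0],
    [-0.002, -0.016, 0, 0],
    [-0.002, -0.016, 0, 0]
  ]
}}

```text
time_s: 14.78
tcp_pos: [0.5855, -0.2695, 0.1306]
ee_rot: [[0.97, 0.244, 0.0], [0.244, -0.97, -0.0], [0.0, 0.0, -1.0]]
wrist_force: [0.2, -0.2, -1.9]
gripper_width: 0.527
```

```bash
python3 dd.py
```

```text
units [0.005  0.0016 0.2977] z 0.13062449246504984 yaw 14.104010234727514 F [ 0.176  -0.1751 -1.8867] M [-0.0576  0.0075 -0.0051]
```

>>> {"name": "drive_tool", "arguments": {
  "series": [
    [0.003, 0, 0.04, 0],
    [0.003, 0, 0.08, 0],
    [0.003, 0, 0.11, 0],
    [0.003, 0, 0.14, 0],
    [0.003, 0, 0.16, 0],
    [0.003, 0, 0.16, 0]
  ]
}}

```text
time_s: 15.52
tcp_pos: [0.5865, -0.2699, 0.112]
ee_rot: [[0.97, 0.244, 0.002], [0.244, -0.97, -0.001], [0.002, 0.002, -1.0]]
wrist_force: [0.8, -3.1, -0.4]
gripper_width: 0.524
```

>>> {"name": "drive_tool", "arguments": {
  "series": [
    [0, 0, 0.02, 0],
    [0, 0, 0.04, 0],
    [0, 0, 0.06, 0],
    [0, 0, 0.08, 0],
    [0, 0, 0.08, 0]
  ]
}}

```text
time_s: 16.15
tcp_pos: [0.5877, -0.2696, 0.1044]
ee_rot: [[0.97, 0.245, 0.006], [0.245, -0.97, -0.002], [0.005, 0.003, -1.0]]
wrist_force: [0.6, -0.8, 7.5]
gripper_width: 0.521
```

```bash
python3 dd.py
```

```text
units [-0.0133 -0.0044  0.0794] z 0.1044430339015588 yaw 14.169432066037901 F [ 0.5812 -0.7704  7.4993] M [-0.1744 -0.2054  0.0035]
```

>>> {"name": "drive_tool", "arguments": {
  "series": [
    [-0.005, 0, 0.02, 0],
    [-0.005, 0, 0.04, 0],
    [-0.005, 0, 0.06, 0],
    [-0.005, 0, 0.06, 0]
  ]
}}

```text
time_s: 16.65
tcp_pos: [0.5873, -0.2697, 0.0971]
ee_rot: [[0.97, 0.245, 0.006], [0.245, -0.97, -0.002], [0.005, 0.003, -1.0]]
wrist_force: [0.7, 0.2, 7.4]
gripper_width: 0.527
```

>>> {"name": "drive_tool", "arguments": {
  "series": [
    [0, 0, 0.02, 0],
    [0, 0, 0.04, 0],
    [0, 0, 0.04, 0]
  ]
}}

```text
time_s: 17.02
tcp_pos: [0.5873, -0.2697, 0.0949]
ee_rot: [[0.969, 0.245, 0.006], [0.245, -0.969, -0.002], [0.005, 0.004, -1.0]]
wrist_force: [-3.3, 1.9, 18.6]
gripper_width: 0.528
```

```bash
python3 dd.py
```

```text
units [-0.0095 -0.0042 -0.0002] z 0.09487933133234847 yaw 14.1984822854661 F [-3.2526  1.8519 18.6024] M [ 0.8433  0.8972 -0.0682]
```

It stopped at exactly the home height (0.0949), with force rising to 18.6 N. I'll release, rise and look.

>>> {"name": "drive_tool", "arguments": {
  "series": [
    [0, 0, 0, 0],
    [0, 0, 0, 0],
    [0, 0, 0, 0],
    [0, 0, -0.2, 0],
    [0, 0, -0.6, 0],
    [0, 0, -0.9, 0],
    [0, 0, -0.9, 0]
  ],
  "fingers": 60
}}

```text
time_s: 17.9
tcp_pos: [0.5867, -0.2699, 0.2012]
ee_rot: [[0.97, 0.244, 0.006], [0.244, -0.97, -0.002], [0.006, 0.003, -1.0]]
wrist_force: [0.7, -0.2, -0.8]
gripper_width: 0.687
```

>>> {"name": "drive_tool", "arguments": {
  "series": [
    [-0.4, 0, -0.2, 0],
    [-0.7, 0, -0.3, 0],
    [-0.7, 0, -0.3, 0],
    [-0.7, 0, -0.3, 0]
  ]
}}

```text
time_s: 18.4
tcp_pos: [0.5037, -0.2898, 0.2328]
ee_rot: [[0.97, 0.243, -0.001], [0.243, -0.97, 0.001], [-0.001, -0.001, -1.0]]
wrist_force: [0.5, 0.3, -0.4]
gripper_width: 0.687
```

```bash
python3 w.py w9
python3 - <<'E'
from h import *
from station import capture
s=capture('scene')['color'];w=pickle.load(open('w9.pkl','rb'))['color']
a=cv2.resize(w[0:230,150:420],None,fx=1.8,fy=1.8,interpolation=cv2.INTER_CUBIC)
b=cv2.resize(s[150:230,215:330],(300,209),interpolation=cv2.INTER_CUBIC);m=np.zeros((414,786,3),np.uint8)
m[:,:486]=a;m[:209,486:]=b;m[209:396,486:]=cv2.resize(s,(300,187));cv2.imwrite('pics/c9.png',m)
E
```

```text
18.4 [ 0.5037 -0.2898  0.2328] yaw 14.089232859837724 [ 0.4777  0.3043 -0.3741] 0.6865336498412197 tilt [-0.0011 -0.0009 -1.    ]
```

View pics/c9.png

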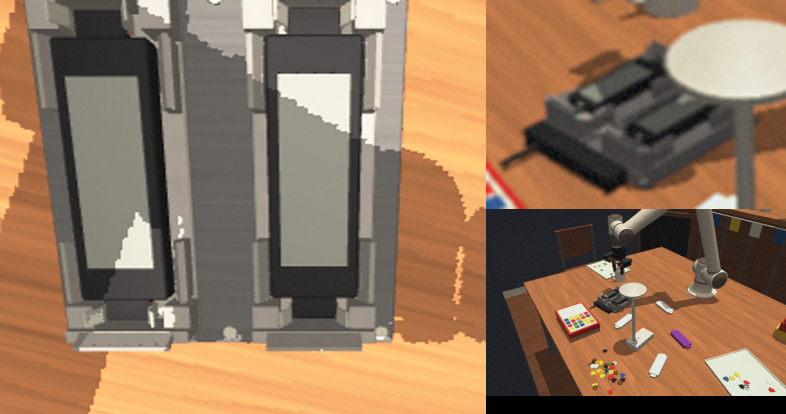

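The pack sits between the guides just like its neighbour: the new pack's label spans crop rows 73–266, the neighbour's 76–268. The lamp, mug and look-alikes appear undisturbed. To check that it is flat, I'll touch each end with closed fingertips; the top should be at 39 mm, i.e. TCP z 0.109.

>>> {"name": "drive_tool", "arguments": {
  "series": [
    [0.3, 0, 0, 0],
    [0.307, 0, 0.2, 0],
    [0.307, 0, 0.5, 0],
    [0.307, 0, 0.8, 0],
    [0.307, 0, 0.96, 0],
    [0.307, 0, 0.96, 0],
    [0.307, 0, 0.96, 0]
  ],
  "fingers": 0
}}

```text
time_s: 19.38
tcp_pos: [0.5404, -0.281, 0.119]
ee_rot: [[0.97, 0.244, 0.001], [0.244, -0.97, -0.001], [0.001, 0.001, -1.0]]
wrist_force: [-0.2, 0.0, 0.2]
gripper_width: 0.03
```

>>> {"name": "drive_tool", "arguments": {
  "series": [
    [0, 0, 0.02, 0],
    [0, 0, 0.04, 0],
    [0, 0, 0.06, 0],
    [0, 0, 0.08, 0],
    [0, 0, 0.08, 0]
  ]
}}

```text
time_s: 20.0
tcp_pos: [0.5396, -0.281, 0.1092]
ee_rot: [[0.97, 0.244, 0.0], [0.244, -0.97, -0.0], [0.0, 0.0, -1.0]]
wrist_force: [-0.6, 0.3, 1.3]
gripper_width: 0.003
```

```bash
python3 dd.py
```

```text
units [0.3994 0.0013 0.1193] z 0.10921185887414414 yaw 14.110950775138122 F [-0.6312  0.2716  1.322 ] M [ 0.0416  0.0577 -0.0046]
```

Contact begins right at 0.109. I'll press a little more there.

>>> {"name": "drive_tool", "arguments": {
  "series": [
    [0, 0, 0.01, 0],
    [0, 0, 0.02, 0],
    [0, 0, 0.02, 0]
  ]
}}

```text
time_s: 20.38
tcp_pos: [0.5396, -0.281, 0.1091]
ee_rot: [[0.97, 0.245, 0.0], [0.245, -0.97, -0.001], [0.0, 0.001, -1.0]]
wrist_force: [-3.4, 2.3, 13.3]
gripper_width: 0.006
```

The near end is home: it holds firm at 39.1 mm with 13 N. Now the far end.

>>> {"name": "drive_tool", "arguments": {
  "series": [
    [0, 0, -0.15, 0],
    [0, 0, -0.3, 0],
    [0.4, 0, -0.3, 0],
    [0.8, 0, -0.3, 0],
    [0.8, 0, -0.2, 0],
    [0.8, 0, -0.08, 0],
    [0.8, 0, -0.08, 0]
  ]
}}

```text
time_s: 21.25
tcp_pos: [0.6303, -0.2577, 0.1138]
ee_rot: [[0.97, 0.243, -0.005], [0.243, -0.97, 0.001], [-0.005, -0.002, -1.0]]
wrist_force: [-0.3, -0.7, 1.1]
gripper_width: 0.004
```

>>> {"name": "drive_tool", "arguments": {
  "series": [
    [0, 0, 0.02, 0],
    [0, 0, 0.04, 0],
    [0, 0, 0.06, 0],
    [0, 0, 0.08, 0],
    [0, 0, 0.08, 0]
  ]
}}

```text
time_s: 21.88
tcp_pos: [0.6327, -0.2577, 0.1092]
ee_rot: [[0.97, 0.244, 0.001], [0.244, -0.97, -0.001], [0.0, 0.001, -1.0]]
wrist_force: [-3.4, 1.6, 9.2]
gripper_width: 0.003
```

The far end stands firm at 39.2 mm too, so the pack is flat and home. I'll withdraw, take a last look and hand in.

>>> {"name": "drive_tool", "arguments": {
  "series": [
    [0, 0, -0.3, 0],
    [0, 0, -0.7, 0],
    [0, 0, -1, 0],
    [0, 0, -1, 0]
  ]
}}

```text
time_s: 22.38
tcp_pos: [0.6341, -0.258, 0.2312]
ee_rot: [[0.97, 0.244, 0.008], [0.244, -0.97, -0.002], [0.008, 0.004, -1.0]]
wrist_force: [0.2, -0.2, -0.6]
gripper_width: 0.003
```

>>> {"name": "drive_tool", "arguments": {
  "series": [
    [-0.4, 0, -0.2, 0],
    [-0.8, 0, -0.3, 0],
    [-1, 0, -0.3, 0],
    [-1, 0, -0.3, 0],
    [-1, 0, -0.3, 0]
  ]
}}

```text
time_s: 23.0
tcp_pos: [0.5166, -0.2867, 0.262]
ee_rot: [[0.97, 0.244, -0.001], [0.244, -0.97, 0.0], [-0.0, -0.0, -1.0]]
wrist_force: [-0.6, -0.1, -0.2]
gripper_width: 0.004
```

>>> {"name": "drive_tool", "arguments": {
  "series": [
    [-0.4, 0, 0, 0],
    [-0.6, 0, 0, 0],
    [-0.6, 0, 0, 0],
    [-0.6, 0, 0, 0]
  ]
}}

```text
time_s: 23.5
tcp_pos: [0.4476, -0.3043, 0.2623]
ee_rot: [[0.97, 0.244, 0.0], [0.244, -0.97, -0.0], [0.0, 0.0, -1.0]]
wrist_force: [0.4, 0.4, -0.0]
gripper_width: 0.003
```

Run:
```python
from h import *
from station import capture
c=capture('top');cv2.imwrite('pics/top9.png',c['color'])
a=pickle.load(open('d0.pkl','rb'))['top']['color'].astype(int);b=c['color'].astype(int)
d=np.abs(a-b).sum(2)
for n,(v0,v1,u0,u1) in dict(foot=(125,180,205,250),head=(65,130,148,216),usedpack=(155,215,352,388),mug=(220,270,470,515)).items():print(n,(d[v0:v1,u0:u1]>60).sum())
```

```text
foot 3
head 0
usedpack 1721
mug 1386
```

View pics/top9.png

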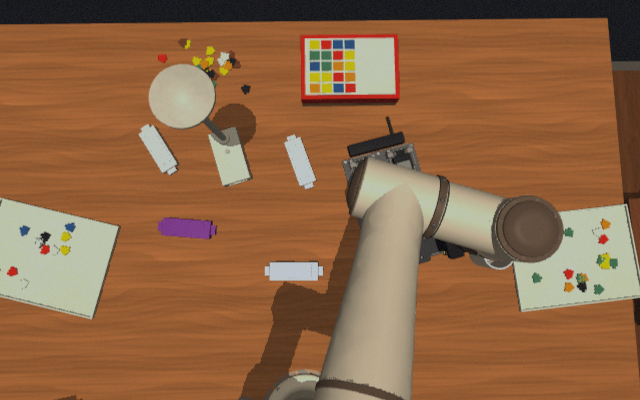

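The lamp is unchanged (3 changed pixels at the foot, 0 at the head). The arm hides the mug and cradles, so I'll move it aside to check them.

>>> {"name": "drive_tool", "arguments": {
  "series": [
    [0, -0.5, 0, 0],
    [0, -1, 0, 0],
    [0, -1, 0, 0]
  ]
}}

```text
time_s: 23.92
tcp_pos: [0.4172, -0.185, 0.2628]
ee_rot: [[0.968, 0.249, 0.0], [0.249, -0.968, 0.0], [0.0, -0.0, -1.0]]
wrist_force: [-0.1, -0.6, -0.2]
gripper_width: 0.002
```

>>> {"name": "drive_tool", "arguments": {
  "series": [
    [0, -0.5, 0, 0],
    [0, -1, 0, 0],
    [0, -1, 0, 0]
  ]
}}

```text
time_s: 24.3
tcp_pos: [0.3885, -0.0687, 0.263]
ee_rot: [[0.968, 0.251, 0.001], [0.251, -0.968, 0.0], [0.001, -0.0, -1.0]]
wrist_force: [0.8, -0.1, 0.1]
gripper_width: 0.005
```

>>> {"name": "drive_tool", "arguments": {
  "series": [
    [0, -0.5, 0, 0],
    [0, -1, 0, 0],
    [0, -1, 0, 0],
    [0, -1, 0, 0]
  ]
}}

```text
time_s: 24.8
tcp_pos: [0.3595, 0.0447, 0.2627]
ee_rot: [[0.97, 0.244, -0.0], [0.244, -0.97, -0.0], [-0.0, 0.0, -1.0]]
wrist_force: [-0.2, -0.2, 0.0]
gripper_width: 0.003
```

Run:
```python
from h import *
from station import capture
c=capture('top');cv2.imwrite('pics/top10.png',c['color'][60:330,130:540])
a=pickle.load(open('d0.pkl','rb'))['top']['color'].astype(int);b=c['color'].astype(int)
d=np.abs(a-b).sum(2)
for n,(v0,v1,u0,u1) in dict(foot=(125,180,205,250),head=(65,130,148,216),usedpack=(155,215,352,388),mug=(220,270,470,515)).items():print(n,(d[v0:v1,u0:u1]>60).sum())
```

```text
foot 3
head 0
usedpack 0
mug 0
```

View pics/top10.png

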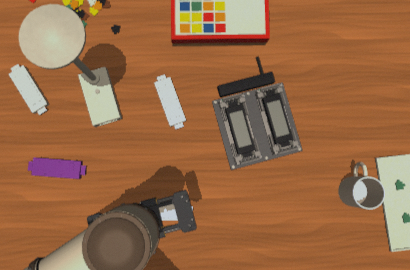

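Both cradles now hold packs: the new one at crop (275,118), the old one at (240,127). The lamp, the old pack and the mug show no change from the first picture.

```bash
python3 -c "
from station import order;print(order.finish_job())"
```

```text
the job is handed in; nothing more can be done
None
```

The battery is fully home and flat in the empty cradle, and I handed the job in at about 25 s of the 51 s. I drew it straight out of the lamp's foot, laid it on the table and let go. I then took it again across its middle and pressed it down between the clips, with the force reaching 18.6 N at the home height.

- **Seating:** a fingertip check on the battery's top read 39.1 mm at the near end (13 N) and 39.2 mm at the far end (9 N), against 39 mm expected.
- **Surroundings:** the last top view shows no change at the mug, the charging battery or the lamp's head, and 3 changed pixels at the lamp's foot. The purple and white look-alikes also look unmoved.
- **Deviations:** no check failed. The fingertips pressed lightly on the table (about 9 N) while drawing the battery out, because I commanded about 2 mm too low. The tool also drifted about 1.5 mm along the cradle during the press, within its 4 mm end play.

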